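Unstack the top bearing cup

ROBOT

A 7-joint arm with a two-finger parallel gripper is mounted at the origin on the work surface; the furniture and walls round the work are solid. World frame = base frame: x ahead of the robot, y to its left, z up, the work surface at z = 0. Lengths are in m, angles in rad, forces in N, time in s.
With the tool pointing down it reaches from about 0.425 to 0.825 m from the base axis. Payload 3.6 kg.
Tool frame: the origin (TCP) lies where the fingers leave the gripper's body, on its centre line; the fingertips stand 73 mm ahead of it and the grasp point (between the pads) lies 54 mm ahead of it; x points along the fingers, y is the direction in which the jaws open and shut, and the axes are right-handed (so a half turn about x gives the same grasp; the last joint's range is limited). The gripper opens to 85 mm and grips with 20 to 120 N. Pads are 22 mm wide; open, the fingers measure 114 mm over their backs; the gripper's body (76 mm by 85 mm) begins 54 mm behind the grasp point. The pads swing forward as they close: fully open they stand 13 mm farther back than shut.
Start: joints at [1.204, 0.615, -0.013, 1.423, 0.008, 1.103, -0.04], TCP at [0.217, -0.613, 0.304] pointing down, gripper open.
Joint ranges: [-3.12, 3.12], [-0.3, 2.06], [-1.34, 1.32], [0.26, 2.42], [-1.36, 4.5], [0.01, 1.98], [-2.84, 2.84]. Speed limits (rad/s): [2.79, 2.79, 3.14, 3.14, 3.14, 3.14, 3.14].

INTERFACE

Orientations are given as a unit quaternion [x, y, z, w].
In Python, from station import arm, snapshot, camera_info, ticket gives the robot as it stands. Calls block until the motion is done:
- arm.movep(position, orientation): joint-space move of the TCP to a pose.
- arm.line_to(position, velocity=0.15, ori=None): straight line of the TCP; ori=None keeps the orientation; velocity is the mean speed in m/s.
- arm.move_j(angles): joint-space move.
- arm.move_gripper(opening, effort=None): opening from 0.0 (shut) to 1.0 (fully open); effort is the grip in N (None keeps the last); returns when the fingers have stopped.
- arm.pause(seconds).
- arm.ik(position, orientation): joint angles nearest the present ones, or None.
- snapshot(name): name is "scene" or "side" or "wrist"; returns the picture (400x640x3 uint8, blue, green, red); there is no depth.
- camera_info(name): a dict with "fx", "fy", "cx", "cy" (pixels), "R" (3x3) and "t" (3): a world point X has camera coordinates R X + t; the wrist camera has in their place "T_tool_cam" (4x4, takes a point from camera to tool coordinates, whose origin is the TCP and whose axes are the tool frame's). Camera axes: x right, y down, z forward; pixel columns grow to the right and rows downward; lengths in m; the calibration is good to about 2 mm. The wrist camera is an equidistant fisheye: a pixel r from the principal point sees the ray r / f radians off the axis. A picture is of the moment at which its call begins: read the wrist's pose just before it. camera_info takes no time and is no camera call.
A pose or a line that the arm cannot do raises arm.MotionError and nothing moves.
- ticket.finish_job(): hands the job in, once; it reports no verdict.
Readings, each from a call of its own:
- arm.read_time(): time.
- arm.read_joint_positions(): joint angles.
- arm.read_dq(): joint speeds.
- arm.read_effort(): joint torques, N m.
- arm.read_tool_pos(): TCP position.
- arm.read_eef_rot(): TCP orientation.
- arm.read_ft_force(): force on the tool from outside, world axes, zero at the start.
- arm.read_wrist_torque(): the same for the moment, N m.
- arm.read_opening(): opening from 0.0 (shut) to 1.0 (fully open).
Only numpy, scipy, OpenCV 4.12 (cv2) and the standard library are available. Lean on these libraries where they do the work, as an engineer would, in place of code of your own. Each camera call takes 0.05 s, during which the arm holds its last target. There are 200 camera calls.

TASK

Four square parts trays stand on the workbench, and one of them holds a stack of three nested steel cups. Lift only the top cup off the stack, without pulling up or shifting the cups beneath it, and set it down gently and upright in the empty tray.

Things in the scene. Friction and masses are not known exactly. Their poses are not given: they have to be found in the camera images.
- cup_top: Top one of three identical nested round steel cups, 46 mm high, 140 g. Upper 24 mm: band 56 mm across (a 22 mm deep recess, wall 2.5), all of it free above the next cup's rim; grip its outside, tips less than 24 mm below the rim. Lower 22 mm: solid foot 48.6 mm across, sitting with 1.2 mm play in the next cup, shoulder on its rim. Origin: centre of underside, z up, rim at +46 mm.
- cup_mid: The next cup in the stack, identical: its rim is level with the top cup's shoulder, its origin starts 24 mm below the top cup's. It must stay where it is, nested in the third cup. Origin: centre of its underside, z up. (A single cup of the same kind in another tray is not meant.)
- tray_empty: The empty one of four identical square dark-steel trays, 120 x 120 mm, walls 4 mm thick, rim 18 mm and inner floor 10 mm above the bench, fixed. Origin: centre of its underside; x, y along its sides, z up. The other trays hold the stack, a single cup and a small turbine wheel.

How it is judged:
By the outcome, as a careful person would: the job done as asked, in the order asked, and still so for the second after the job is handed in, with the robot touching nothing.
It also fails if it takes over 32 s, if anything falls off the work surface, if the arm or the gripper's body presses on something with over 40 N, if the wrist force passes 120 N, or if a joint passes its speed limit or range.

## Working session

There is one attempt and no reset: what is moved stays moved. The work goes in short steps, each a Python script; the robot and the scene stay as the last script left them, time stands still between calls to the robot, and variables do not carry over. Pictures are saved under pics/ and viewed, about 8 in all and at most 12, crops included, and the job is handed in when it is done.

```bash
mkdir -p pics
python3 - <<'E'
from station import *
import cv2,numpy as np
a=snapshot("scene");b=snapshot("side");cv2.imwrite("pics/a.png",a);cv2.imwrite("pics/b.png",b)
for n in("scene","side","wrist"):print(n,camera_info(n))
print(arm.read_time(),arm.read_tool_pos(),arm.read_eef_rot(),arm.read_ft_force())
E
```

```text
scene {'fx': 404.873118555522, 'fy': 404.873118555522, 'cx': 322.3919048332789, 'cy': 201.47901513611632, 'R': array([[-0.47373929,  0.88065907, -0.00326895],
       [ 0.55255799,  0.29434705, -0.77976886],
       [-0.68574832, -0.37121343, -0.62605897]]), 't': array([ 0.23590459, -0.24564347,  1.40764681])}
side {'fx': 365.5882866892049, 'fy': 365.5882866892049, 'cx': 320.0867836953169, 'cy': 198.73091767470146, 'R': array([[ 0.99222899, -0.12171817,  0.02581319],
       [-0.02265933, -0.38075587, -0.92439792],
       [ 0.12234455,  0.91662951, -0.38055506]]), 't': array([-0.54352367,  0.06342498,  0.89332662])}
wrist {'fx': 309.70691628693146, 'fy': 309.70691628693146, 'cx': 317.1539544017971, 'cy': 197.8635870922995, 'T_tool_cam': array([[ 4.21899139e-04, -2.85805825e-01,  9.58287458e-01,
        -7.04092960e-02],
       [ 9.99999908e-01,  4.15618185e-05, -4.27867950e-04,
         4.20772496e-04],
       [ 8.24589830e-05,  9.58287550e-01,  2.85805816e-01,
        -7.29911375e-02],
       [ 0.00000000e+00,  0.00000000e+00,  0.00000000e+00,
         1.00000000e+00]])}
0.1 [ 0.21709524 -0.61210281  0.30282135] [-0.69671467 -0.1207706   0.69700943 -0.11908395] [ 0.94616108 -0.52325688  0.21888216]
```

View pics/a.png

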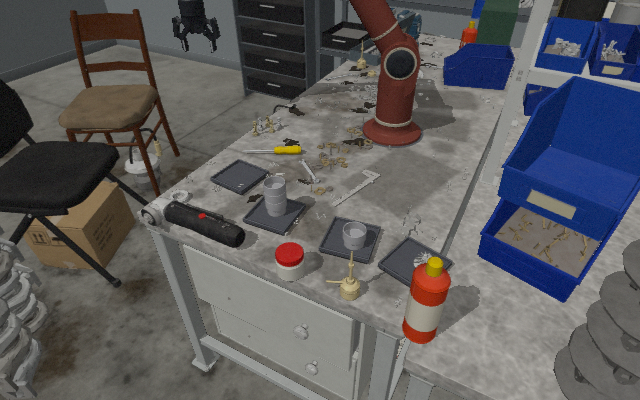

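View pics/b.png

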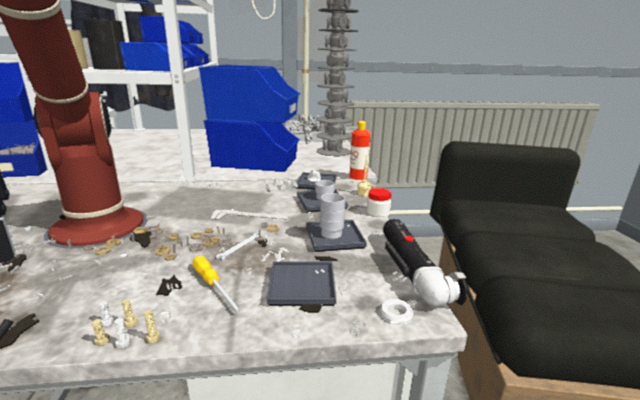

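The scene picture shows the stack at (275,197), the empty tray at (240,177), the single cup at (354,235) and the wheel tray at (415,262). In the side picture the stack is at (333,215) and the empty tray at (302,284). I'll zoom in on both.

Run:
```python
import cv2,numpy as np
a=cv2.imread("pics/a.png")[150:240,200:320];b=cv2.imread("pics/b.png")[180:312,258:374]
f=lambda i,s:cv2.resize(i,None,fx=s,fy=s,interpolation=cv2.INTER_CUBIC)
A=f(a,3.3);B=f(b,3.4);H=np.zeros((460,A.shape[1]+B.shape[1],3),np.uint8)
H[:A.shape[0],:A.shape[1]]=A;H[:B.shape[0],A.shape[1]:]=B
print(A.shape,B.shape);cv2.imwrite("pics/c.png",H)
```

```text
(297, 396, 3) (449, 394, 3)
```

View pics/c.png

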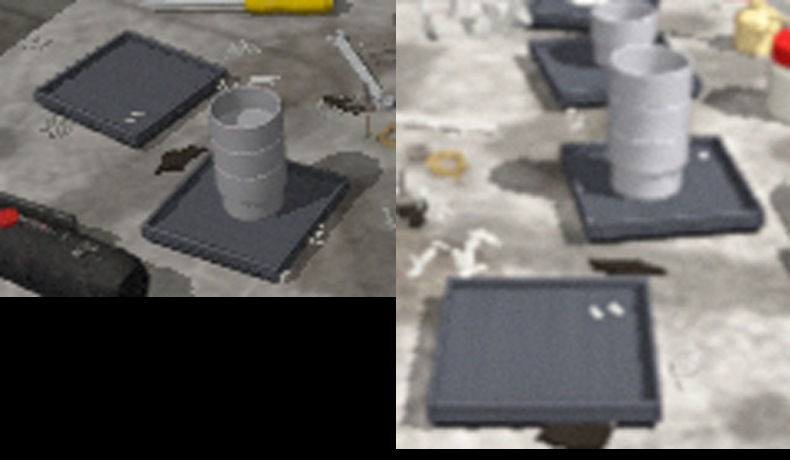

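```bash
cat > h.py <<'E'
from station import *
import cv2,numpy as np
from scipy.spatial.transform import Rotation as Ro
from scipy.optimize import least_squares
def ray(n,p):
    c=camera_info(n);d=c["R"].T@np.array([(p[0]-c["cx"])/c["fx"],(p[1]-c["cy"])/c["fy"],1]);return -c["R"].T@c["t"],d
def onz(n,p,z):
    o,d=ray(n,p);return o+d*(z-o[2])/d[2]
def wproj(X,pos,q):
    c=camera_info("wrist");T=c["T_tool_cam"]
    P=(np.atleast_2d(X)-pos)@Ro.from_quat(q).as_matrix();P=(P-T[:3,3])@T[:3,:3]
    r=np.hypot(P[:,0],P[:,1]);s=c["fx"]*np.arctan2(r,P[:,2])/r
    return np.c_[c["cx"]+s*P[:,0],c["cy"]+s*P[:,1]]
def wonz(p,z,pos,q):
    return np.r_[least_squares(lambda v:wproj(np.r_[v,z],pos,q)[0]-p,pos[:2]+.01).x,z]
def down(yaw):  # tool x down, start pose turned about the vertical
    return (Ro.from_euler("z",yaw)*Ro.from_matrix([[0,0,1],[0,1,0],[-1,0,0]])).as_quat()
E
python3 - <<'E'
from h import *
S=lambda x,y:(200+x/3.3,150+y/3.3)
D=lambda x,y:(258+(x-396)/3.4,180+y/3.4)
print("stack",onz("scene",S(246,108),.106),onz("side",D(650,64),.106))
s=[onz("scene",S(*p),.018) for p in[(130,31),(229,74),(140,138),(37,97)]]
d=[onz("side",D(*p),.018) for p in[(446,279),(648,279),(658,405),(432,405)]]
print(np.round(s,3),np.mean(s,0),"\n",np.round(d,3),np.mean(d,0))
print(Ro.from_quat(arm.read_eef_rot()).as_matrix().round(3))
q0=arm.read_joint_positions()
for P in([.57,-.11],[.5,-.3]):
  for y in np.arange(-3,3.2,.5):
    q=arm.ik([*P,.16],down(y)); print(P,y,None if q is None else np.round(q,2))
E
```

```text
stack [ 0.56305222 -0.09763135  0.106     ] [ 0.55782718 -0.12450406  0.106     ]
[[ 0.415 -0.332  0.018]
 [ 0.43  -0.212  0.018]
 [ 0.542 -0.225  0.018]
 [ 0.537 -0.339  0.018]] [ 0.48068984 -0.27710564  0.018     ] 
 [[ 0.424 -0.232  0.018]
 [ 0.542 -0.242  0.018]
 [ 0.529 -0.358  0.018]
 [ 0.417 -0.348  0.018]] [ 0.47796882 -0.29506028  0.018     ]
[[-0.001  0.334 -0.942]
 [ 0.002 -0.942 -0.334]
 [-1.    -0.002  0.   ]]
[0.57, -0.11] -3.0 [ 0.17  0.68 -0.02  1.78  0.02  0.68 -1.3 ]
[0.57, -0.11] -2.5 [ 0.25  0.69 -0.15  1.78  0.15  0.69 -0.92]
[0.57, -0.11] -2.0 [ 0.32  0.69 -0.26  1.78  0.26  0.7  -0.51]
[0.57, -0.11] -1.5 [ 0.38  0.71 -0.37  1.77  0.36  0.73 -0.11]
[0.57, -0.11] -1.0 [ 0.45  0.73 -0.48  1.77  0.46  0.76  0.3 ]
[0.57, -0.11] -0.5 [ 0.51  0.75 -0.59  1.77  0.56  0.79  0.71]
[0.57, -0.11] 0.0 [ 0.56  0.78 -0.68  1.77  0.64  0.83  1.15]
[0.57, -0.11] 0.5 [ 0.77  0.98 -1.15  1.76  1.    1.12  1.34]
[0.57, -0.11] 1.0 [ 0.77  0.98 -1.15  1.76  1.    1.12  1.84]
[0.57, -0.11] 1.5 [-0.13  0.72  0.46  1.79 -0.45  0.73 -2.64]
[0.57, -0.11] 2.0 [-0.05  0.7   0.32  1.79 -0.3
[... 224 characters left out ...]
 0.69 -0.08  1.77  0.08  0.69 -0.5 ]
[0.5, -0.3] -2.0 [ 0.62  0.69 -0.18  1.77  0.18  0.7  -0.09]
[0.5, -0.3] -1.5 [ 0.68  0.7  -0.28  1.77  0.28  0.71  0.32]
[0.5, -0.3] -1.0 [ 0.75  0.72 -0.4   1.77  0.39  0.74  0.72]
[0.5, -0.3] -0.5 [ 0.83  0.74 -0.54  1.76  0.52  0.78  1.1 ]
[0.5, -0.3] 0.0 [ 0.89  0.77 -0.65  1.76  0.61  0.82  1.52]
[0.5, -0.3] 0.5 [ 1.12  0.98 -1.15  1.75  1.    1.12  1.7 ]
[0.5, -0.3] 1.0 [ 0.15  0.76  0.59  1.79 -0.58  0.78 -2.67]
[0.5, -0.3] 1.5 [ 0.22  0.73  0.46  1.78 -0.46  0.74 -2.29]
[0.5, -0.3] 2.0 [ 0.3   0.71  0.34  1.78 -0.33  0.71 -1.9 ]
[0.5, -0.3] 2.5 [ 0.38  0.69  0.2   1.78 -0.2   0.69 -1.52]
[0.5, -0.3] 3.0 [ 0.45  0.69  0.08  1.78 -0.09  0.68 -1.13]
```

Run:
```python
from h import *
S=lambda x,y:(200+x/3.3,150+y/3.3)
D=lambda x,y:(258+(x-396)/3.4,180+y/3.4)
def tri(a,b):
    (o,d),(p,e)=ray("scene",a),ray("side",b)
    s=np.linalg.lstsq(np.c_[d,-e],p-o,rcond=None)[0];A=o+d*s[0];B=p+e*s[1];return ((A+B)/2).round(4),np.linalg.norm(A-B).round(4)
print("rim",tri(S(246,108),D(650,64)))
print("cup foot centre",tri(S(252,205),D(647,185)))
for a,b in zip([(130,31),(229,74),(140,138),(37,97)],[(432,405),(446,279),(648,279),(658,405)]):print(tri(S(*a),D(*b)))
for n in("scene","side"):
  c=camera_info(n);print(n,-c["R"].T@c["t"])
```

```text
rim (array([ 0.5592, -0.1031,  0.0991]), np.float64(0.0056))
cup foot centre (array([ 0.5617, -0.1033,  0.007 ]), np.float64(0.003))
(array([ 0.4136, -0.3373,  0.0128]), np.float64(0.0076))
(array([ 0.4229, -0.2186,  0.0105]), np.float64(0.0028))
(array([ 0.5409, -0.2298,  0.0127]), np.float64(0.0071))
(array([ 0.5302, -0.3473,  0.0104]), np.float64(0.0021))
scene [1.21278097 0.38709031 0.69049594]
side [ 0.43144347 -0.86085681  0.41261997]
```

Run:
```python
from h import *
arm.movep([.56,-.104,.27],down(-2.5))
arm.pause(.2)
p,q=arm.read_tool_pos(),arm.read_eef_rot();w=snapshot("wrist");cv2.imwrite("pics/w.png",w);np.savez("w.npz",p=p,q=q)
print(arm.read_time(),p,q,arm.read_ft_force())
for X in([.56,-.104,.104],[.56,-.104,.08],[.477,-.283,.018]):print(wproj(X,p,q))
```

```text
2.55 [ 0.55993124 -0.10490889  0.26996804] [-0.67118361 -0.22233475  0.67123491 -0.2225388 ] [0.26773652 0.9226091  0.44620725]
[[315.77564545 199.98415492]]
[[315.8932032  191.93949845]]
[[388.4653693  307.86571779]]
```

View pics/w.png

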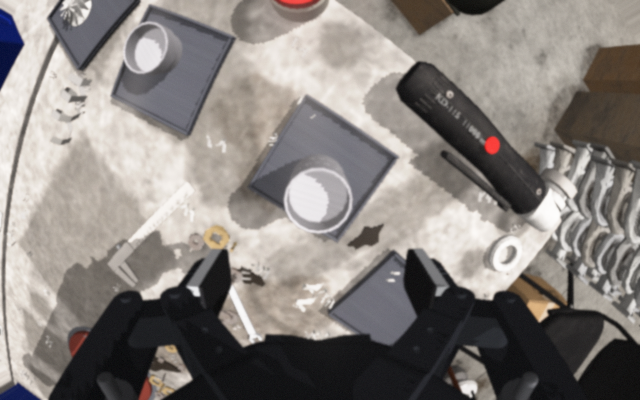

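The wrist picture shows the stack rim centred near (319.5,201) against a predicted (316,200). The finger midpoint is at about column 319, and the empty tray is partly hidden at lower right. I'll correct the position, move nearer and fit the rim.

Run:
```python
from h import *
d=np.load("w.npz");
def fit(p,q,L,Rr,T,B,z=.104):
    t=np.linspace(0,2*np.pi,181)
    def f(v):
        P=wproj(np.c_[v[0]+.028*np.cos(t),v[1]+.028*np.sin(t),0*t+z],p,q)
        return [P[:,0].min()-L,P[:,0].max()-Rr,P[:,1].min()-T,P[:,1].max()-B]
    r=least_squares(f,[.56,-.104]);return r.x,r.fun
x,res=fit(d["p"],d["q"],284.5,353.5,166,237.5);print(x,res)
print("stack tray",[wonz(c,.018,d["p"],d["q"]).round(4) for c in[(308,96),(397,157),(335,240),(250,178)]],"empty corners",[wonz(c,.018,d["p"],d["q"]).round(4) for c in[(391,249),(329,312)]])
arm.movep([*x,.20],down(-2.5));arm.pause(.2)
p,q=arm.read_tool_pos(),arm.read_eef_rot();w=snapshot("wrist");np.savez("w2.npz",p=p,q=q);cv2.imwrite("pics/w2raw.png",w)
c=wproj([*x,.104],p,q)[0];print(p,c,arm.read_time())
t=np.linspace(0,2*np.pi,100);P=wproj(np.c_[x[0]+.028*np.cos(t),x[1]+.028*np.sin(t),0*t+.104],p,q)
k=w[150:390,190:450];k=cv2.resize(k,None,fx=2.4,fy=2.4,interpolation=cv2.INTER_CUBIC)
for u,v in P:cv2.circle(k,(int((u-190+.5)*2.4),int((v-150+.5)*2.4)),0,(0,0,255),-1)
cv2.imwrite("pics/w2.png",k)
```

```text
[ 0.55971339 -0.10744657] [-0.35746023  0.35661115  2.32179527 -2.62929882]
stack tray [array([ 0.6232, -0.0467,  0.018 ]), array([ 0.6294, -0.1606,  0.018 ]), array([ 0.5134, -0.1654,  0.018 ]), array([ 0.516 , -0.0473,  0.018 ])] empty corners [array([ 0.543 , -0.2264,  0.018 ]), array([ 0.4276, -0.2229,  0.018 ])]
[ 0.56107354 -0.10741752  0.20221318] [314.64223629 236.66528584] 3.1833
```

View pics/w2.png

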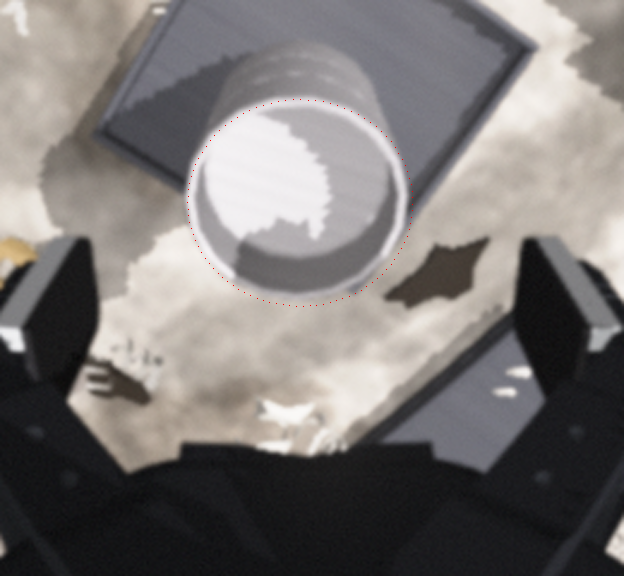

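The rim spans crop (188–408, 97–297), so its centre is at column 298. The finger midpoint is at column 306, so the tool stands about 2 mm off centre. This agrees with the reported pose lag. I'll fit with z free and check how the arm settles.

Run:
```python
from h import *
t=np.linspace(0,2*np.pi,181)
d1,d2=np.load("w.npz"),np.load("w2.npz")
E=[[284.5,353.5,166,237.5],[267.8,359.5,189.9,273.2]]
def f(v,use):
    o=[]
    for d,e in [((d1,d2)[i],E[i]) for i in use]:
        P=wproj(np.c_[v[0]+.028*np.cos(t),v[1]+.028*np.sin(t),0*t+v[2]],d["p"],d["q"])
        o+=[P[:,0].min()-e[0],P[:,0].max()-e[1],P[:,1].min()-e[2],P[:,1].max()-e[3]]
    return o
for use in([0],[1],[0,1]):
    r=least_squares(f,[.56,-.106,.104],args=(use,),x_scale=.01);print(use,r.x.round(4),np.round(r.fun,1))
for i in range(5):
    print(arm.read_time(),arm.read_tool_pos().round(5),arm.read_joint_positions().round(4) if i==4 else "");arm.pause(.1)
```

```text
[0] [ 0.5614 -0.1062  0.111 ] [-1.4  1.4  1.4 -1.5]
[1] [ 0.5588 -0.1073  0.0985] [ 0.3 -0.3 -0.3  0.3]
[0, 1] [ 0.5594 -0.1072  0.101 ] [-0.5 -0.6  1.7 -3.9  0.1  0.7  0.   1.6]
3.1833 [ 0.56084 -0.10741  0.202  ] 
3.2833 [ 0.56035 -0.10744  0.20135] 
3.3833 [ 0.55998 -0.10745  0.20077] 
3.4833 [ 0.5598  -0.10747  0.20036] 
3.5833 [ 0.55971 -0.10744  0.20009] [ 0.274   0.6187 -0.1924  1.7766  0.1614  0.7616 -0.9299]
```

Run:
```python
from h import *
arm.line_to([.559,-.1073,.162],.06);arm.pause(.5)
p,q=arm.read_tool_pos(),arm.read_eef_rot();w=snapshot("wrist");s=snapshot("side");np.savez("w3.npz",p=p,q=q);print(p,arm.read_time(),arm.read_ft_force())
f=lambda i,s:cv2.resize(i,None,fx=s,fy=s,interpolation=cv2.INTER_CUBIC)
k=f(w[170:370,205:435],2);j=f(s[140:240,283:383],3.3)
H=np.zeros((400,460+330,3),np.uint8);H[:,:460]=k;H[:330,460:]=j;cv2.imwrite("pics/w3.png",H);cv2.imwrite("pics/w3raw.png",w)
```

```text
[ 0.55902503 -0.10731885  0.16210465] 5.0667 [-0.43431188 -0.70799207 -0.08960307]
```

View pics/w3.png

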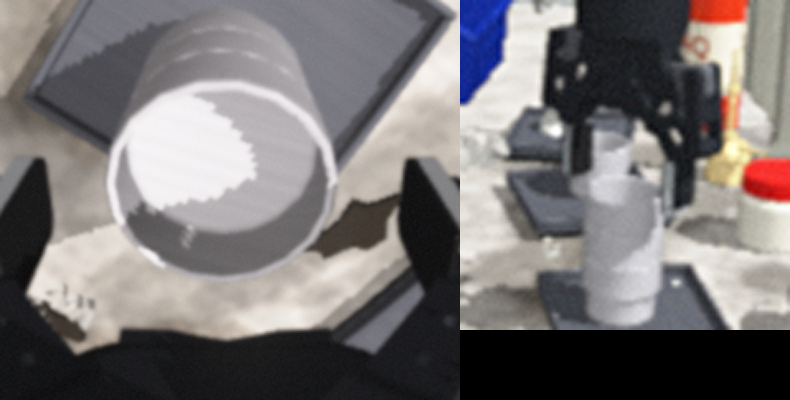

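Run:
```python
from h import *
d=np.load("w3.npz");t=np.linspace(0,2*np.pi,181);e=[258.5,373,209.5,309.5]
def f(v,z):
    P=wproj(np.c_[v[0]+.028*np.cos(t),v[1]+.028*np.sin(t),0*t+z],d["p"],d["q"]);return [P[:,0].min()-e[0],P[:,0].max()-e[1],P[:,1].min()-e[2],P[:,1].max()-e[3]]
R=Ro.from_quat(d["q"]).as_matrix()
for z in(.098,.101,.104):
    r=least_squares(f,[.56,-.106],args=(z,),x_scale=.01);print(z,r.x.round(4),np.round(r.fun,1),"in tool",(R.T@(np.r_[r.x,z]-d["p"])).round(4))
c=camera_info("side")
def sp(X):
    P=c["R"]@X+c["t"];return np.array([c["cx"]+c["fx"]*P[0]/P[2],c["cy"]+c["fy"]*P[1]/P[2]])
for L in(.060,.066,.073):
  for y in(.0425,.057):
    X=d["p"]+R@[L,y,0];u=sp(X);print(L,y,u.round(1),"crop",((u-[283,140])*3.3+[460,0]).round())
u=sp(np.array([.559,-.1073,.104]));print("rim ctr",((u-[283,140])*3.3+[460,0]).round())
```

```text
0.098 [ 0.5581 -0.1077] [ 0.8 -0.8  0.4 -0.7] in tool [ 0.0641 -0.0003  0.001 ]
0.101 [ 0.5592 -0.1068] [-0.4  0.4 -0.4  0.7] in tool [ 0.0611 -0.0003 -0.0004]
0.104 [ 0.5603 -0.106 ] [-1.7  1.7 -1.2  2.1] in tool [ 0.0581 -0.0003 -0.0018]
0.06 0.0425 [345.9 203.1] crop [668. 208.]
0.06 0.057 [350.9 205.2] crop [684. 215.]
0.066 0.0425 [345.8 205.7] crop [667. 217.]
0.066 0.057 [350.7 207.7] crop [683. 223.]
0.073 0.0425 [345.6 208.6] crop [667. 226.]
0.073 0.057 [350.5 210.7] crop [683. 233.]
rim ctr [622. 187.]
```

The picture shows the rim centre at crop column 222.5 and the finger midpoint at 226, so an offset of about 0.5 mm. In the side view the open tips are about 60 mm ahead of the TCP, so at cup width they should be at about 67 mm. I'll go down 6 mm, close gently and lift slowly.

Run:
```python
from h import *
arm.line_to([.5587,-.1069,.156],.03);arm.pause(.3)
print(arm.read_tool_pos(),arm.read_ft_force())
arm.move_gripper(.72,25);print(arm.read_opening(),arm.read_ft_force())
arm.move_gripper(.4,25);arm.pause(.2)
print(arm.read_opening(),arm.read_ft_force(),arm.read_wrist_torque(),arm.read_time(),arm.read_tool_pos())
s0=snapshot("side")
p=arm.read_tool_pos();arm.line_to([p[0],p[1],p[2]+.012],.03);arm.pause(.1)
s1=snapshot("side");w=snapshot("wrist")
print(arm.read_opening(),arm.read_ft_force(),arm.read_time(),arm.read_tool_pos())
f=lambda i,s:cv2.resize(i,None,fx=s,fy=s,interpolation=cv2.INTER_CUBIC)
c=lambda s:f(s[150:250,298:368],3.7)
H=np.hstack([c(s0),c(s1)]);K=f(w[170:370,235:400],1.5);Z=np.zeros((370,K.shape[1],3),np.uint8);Z[:300]=K
cv2.imwrite("pics/g.png",np.hstack([H,Z]))
```

```text
[ 0.558763   -0.10691302  0.15609137] [-0.23907757  0.01393552 -0.30808658]
0.7197460936305415 [0.82490955 0.22169588 0.15418891]
0.6614285740241295 [-1.60975663  1.24063824  3.87048641] [0.15619042 0.26111146 0.00917956] 6.5 [ 0.55867877 -0.10672427  0.15630973]
0.6608226040428029 [ 0.30897414 -0.29544112 -1.34781621] 7.3083 [ 0.55854184 -0.10672837  0.16809469]
```

View pics/g.png

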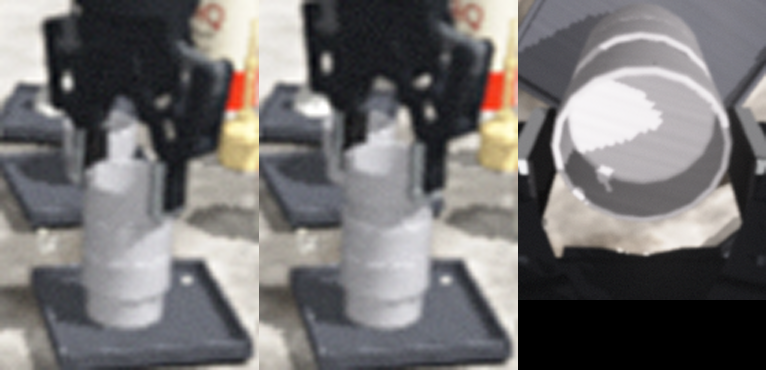

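The grip is good. The wrist carries 1.35 N, the weight of one 140 g cup, and the lower cups have not visibly moved. I'll finish the lift, carry the cup over and look at the tray.

Run:
```python
from h import *
p=arm.read_tool_pos()
arm.line_to([p[0],p[1],.20],.05);print(arm.read_ft_force(),arm.read_opening())
arm.line_to([p[0],p[1],.24],.12)
arm.line_to([.479,-.284,.22],.15);arm.line_to([.479,-.284,.15],.1);arm.pause(.4)
p,q=arm.read_tool_pos(),arm.read_eef_rot()
print(p,arm.read_ft_force(),arm.read_opening(),arm.read_time())
w=snapshot("wrist");a=snapshot("scene")
f=lambda i,s:cv2.resize(i,None,fx=s,fy=s,interpolation=cv2.INTER_CUBIC)
H=np.zeros((400,790,3),np.uint8);H[:280,:448]=f(w,.7);K=f(a[110:240,205:315],3.0);H[:390,455:785]=K;cv2.imwrite("pics/t.png",H)
np.savez("w4.npz",p=p,q=q)
```

```text
[-0.31548467  0.17879558 -1.23661314] 0.6576494147121142
[ 0.47905675 -0.28409695  0.15027784] [-0.34443539  0.61612067 -2.10000244] 0.663393609122445 11.275
```

View pics/t.png

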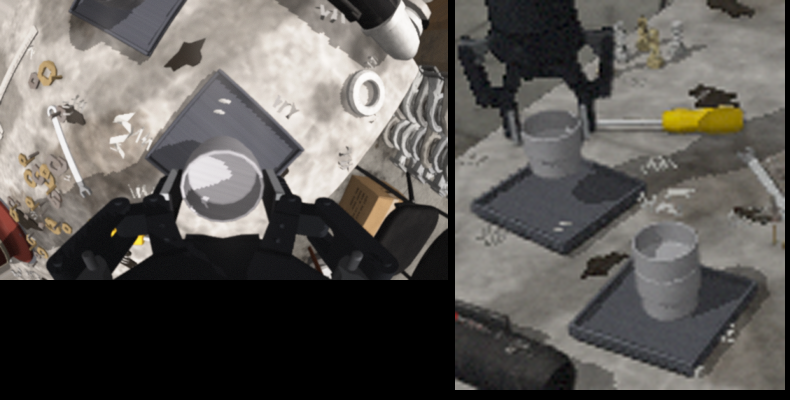

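The top cup is held upright over the empty tray, and the two lower cups stand nested in their tray. The tray corners in the wrist half of the picture are at (219,70), (302,148) and (146,153). I'll take the tray centre from the outer two, then lower gently until the force shows contact.

Run:
```python
from h import *
d=np.load("w4.npz");C=[wonz(np.array(c)/.7,.018,d["p"],d["q"]) for c in[(219,70),(302,148),(146,153)]]
print(np.round(C,4));m=(C[1]+C[2])/2;print("centre",m)
x,y=m[:2] if np.hypot(*(m[:2]-[.479,-.284]))<.012 else (.479,-.284)
arm.line_to([x,y,.118],.08);arm.pause(.5)
f0=np.mean([arm.read_ft_force() for _ in range(5)],0)[2];print(f0,arm.read_tool_pos())
z=.118
while z>.102:
    z-=.001;arm.line_to([x,y,z],.02);arm.pause(.06);f=arm.read_ft_force()[2]
    if f-f0>2.5:break
arm.pause(.1)
print(z,f,arm.read_ft_force(),arm.read_tool_pos(),arm.read_time())
```

```text
[[ 0.5403 -0.2354  0.018 ]
 [ 0.5307 -0.3496  0.018 ]
 [ 0.4294 -0.223   0.018 ]]
centre [ 0.48003754 -0.28633319  0.018     ]
-1.8052904219312684 [ 0.48010245 -0.28636078  0.11818325]
0.10799999999999998 2.415140934848617 [-0.42548526  0.50467133  2.34001252] [ 0.48017998 -0.28638817  0.10834318] 15.6083
```

Run:
```python
from h import *
x,y,z=arm.read_tool_pos()
arm.move_gripper(.75);arm.move_gripper(1.0);arm.pause(.1)
print(arm.read_ft_force(),arm.read_opening())
arm.line_to([x,y,.19],.06);arm.line_to([x,y,.30],.15);arm.pause(.3)
print(arm.read_time(),arm.read_ft_force())
a,s=snapshot("scene"),snapshot("side")
f=lambda i,s:cv2.resize(i,None,fx=s,fy=s,interpolation=cv2.INTER_CUBIC)
cv2.imwrite("pics/f.png",np.hstack([f(a[120:240,200:320],3.2),f(s[190:310,258:378],3.2)]))
```

```text
[-0.30430826  0.10056854 -0.13910119] 0.9993050314111097
19.0083 [ 1.0368178  -0.76917443 -0.81932101]
```

View pics/f.png

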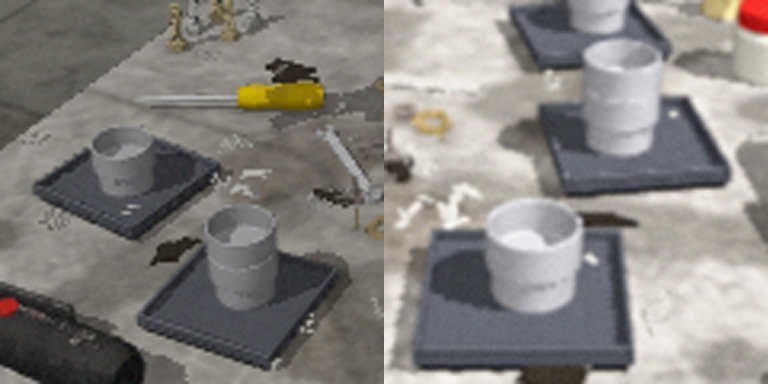

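The cup stands upright in the middle of the formerly empty tray, at (122,160) in the left half and (534,255) in the right. The two lower cups are still nested, and the gripper is clear.

```bash
python3 -c "
from station import *
print(ticket.finish_job(),arm.read_time())"
```

```text
the job is handed in; nothing more can be done
the job is handed in; nothing more can be done
```

I lifted only the top cup off the stack and set it down upright near the centre of the empty tray, then handed the job in at about 19 s of the 32 s allowed.

- **Lift:** the wrist force was about 1.3 N, the weight of one cup. The gripper opening (0.66) matched the 56 mm band.
- **Set-down:** the cup touched the tray at the predicted height, with a wrist-force rise of about 4 N. I then opened the gripper and raised it clear.
- **Last pictures:** the cup stands upright in the tray, the other two cups are still nested where they were, and nothing touches the gripper.

- **Measurements that disagreed:** the scene and side cameras first differed by about 2 cm on positions, so I located the stack and the tray with the wrist camera instead. The height fits for the stack rim varied between 98 and 111 mm, so I used the nominal 104 mm.
- **Limit of the last check:** I judged by eye that the lower cups had not shifted, so a movement of about a millimetre would not have shown.

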